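Snap the washed pestle into its clip rack

ROBOT

A 6-joint arm with a two-finger parallel gripper is mounted at the origin on the work surface. World frame = base frame: x ahead of the robot, y to its left, z up, the work surface at z = 0. Lengths are in m, angles in rad, forces in N, time in s.
With the tool pointing down it reaches from about 0.35 to 0.775 m from the base axis. Payload 5.5 kg.
Tool frame: the origin (TCP) lies at the very end of the fingers, on their centre line; the grasp point (between the pads) lies 19 mm behind it (grip_point_offset is the distance from the TCP to the grasp point, in m); z points along the fingers, y is the direction in which the jaws open and shut (so a half turn about z gives the same grasp; the last joint's range is limited). The gripper opens to 85 mm and grips with 20 to 120 N. Pads are 22 mm wide; open, the fingers measure 114 mm over their backs; the gripper's body (76 mm by 85 mm) begins 54 mm behind the grasp point. The pads swing forward as they close: fully open they stand 13 mm farther back than shut.
Start: joints at [-1.334, 0.313, 0.046, 1.304, 0, 1.431], TCP at [0.212, -0.535, 0.231] pointing down, gripper open.
Joint ranges: [-2.76, 2.76], [-0.86, 1.69], [-1.03, 1.26], [-2.2, 2.34], [-1.47, 1.5], [-3.14, 3.14]. Speed limits (rad/s): [2.57, 2.57, 3.14, 3.14, 3.14, 3.14].

INTERFACE

Orientations are given as a unit quaternion [w, x, y, z].
In Python, from workcell import * gives the robot as it stands.
- The arm moves only by the shell command python3 -m crank 'ROWS' [OPENING] [FORCE]. ROWS is a JSON object of lists of equal length, an entry for each row: "travel": the shift along the tool's x, y, z in units of 40 mm (1.0 is 40 mm), a list of three; "turn": the turn about the tool's z in rad. In form: {"travel": [[x, y, z], ...], "turn": [turn, ...]}. A call has 1 to 5 rows; each row is the pose to reach, as a shift and turn from the pose commanded when the call began, along the tool's axes at that moment; what a row does not reach only later rows make up. A row lasts 1/12 s, in which the tool goes at most 41.7 mm and 7.16 degrees, less where a joint would pass 70% of its speed; a pose out of reach is approached as far as the arm can. A call with a gripper value outside its range is refused whole. OPENING is the finger opening in mm, from 0 to 85.4, set as the call begins (- or left out, the last holds). The fingers move at their own pace and stop on an object; FORCE is the grip in N (left out, the last holds). Time passes only in rows, so rows that repeat a pose let the fingers close. It gives the time, the measured TCP pose, the force and the opening at its end, in the units of the state.
- get_state(): the state, without advancing time (a new reading comes with each control period).
- read_camera(name): name is "scene" or "top" or "wrist"; returns a dict with "image" (480x640x3 uint8, red, green, blue), "K" (3x3 intrinsics, pixels), "R" (3x3) and "t" (3): a world point X has camera coordinates R X + t. Camera axes: x right, y down, z forward; pixel columns grow to the right and rows downward; lengths in m; the calibration is good to about 2 mm. A picture is of the moment at which its call begins. There is no depth.
- hand_in(): hands the job in, once; it reports no verdict.
The state is a dict: "clock": time; "joint_pos": joint angles; "qvel": joint speeds; "tau": joint torques, N m; "tcp_pos": TCP position; "orientation": TCP orientation; "wrist_force": force on the tool from outside, world axes, zero at the start; "ft_torque": the same for the moment, N m; "finger_gap": finger opening in m.
Only numpy, scipy, OpenCV 4.12 (cv2) and the standard library are available. Lean on these libraries where they do the work, as an engineer would, in place of code of your own. Each camera call takes 0.05 s, during which the arm holds its last target. There are 200 camera calls.

TASK

Take the washed wooden pestle off the drying stand and put it away in the clip rack: press its handle straight down between the spring jaws until both clips have snapped round it, then slide it along in the clips until the end of the handle is fully home against the end wall of the keeper. Press and push gently, never harder than 25 N, and leave the other kitchen things where they stand.

Things in the scene. Friction and masses are not known exactly. Their poses are not given: they have to be found in the camera images.
- pestle: Wooden pestle, 0.16-0.26 kg: round handle 26 mm in diameter, 185 mm long, tail end hemispherical; thicker head (39 mm) adds 60 mm. Origin: on the axis, mid-handle, 92.5 mm from the tail end; +x along the axis to the head; balance point about 15-25 mm from the origin to the head. Starts level on the stand, axis 55 mm above the table.
- stand: Wooden drying stand, fixed: 190 x 90 x 10 mm board with two V rests 65 mm either side of its middle that carry the handle; between them (120 mm) nothing is above 10 mm. Origin: centre of the underside, on the table; x along the pestle.
- rack: Clip rack, fixed: white board 240 x 76 x 12 mm with a metal bar carrying two upward-opening spring clips and a keeper. Origin: underside, midway between the clips, on the table; x from keeper to fore clip. BAR HEIGHT IS SET ANEW EACH TIME and not measured: a seated handle's axis lies 60 to 100 mm above the table; feel for it. Between the clips nothing is higher than 30 mm below the seated axis.
- clip_fore (a point): Point on the rack board's top under the fore clip (rack x = +55 mm, z = 12 mm; does not follow the bar). Clip: 14 mm wide along x, two sprung jaws over a seat with a small rubber pad; flared tips 24 mm above the seated axis, 44 mm apart; lips leave 21 mm. The handle first touches with its axis about 20 mm above its seated height.
- clip_rear (a point): The same under the rear clip, identical (rack x = -55 mm). Forcing the handle into both clips together takes 4 to 12 N, then the jaws close over it and pull, and the seats stop it: stop there. Above 9 N the bar also yields, 1 mm per 6 N. Pestle or fingers on rack: under 25 N. Drag of the clips when sliding the handle along: up to 5 N.
- keeper (a point): Point on the rack board's top under the keeper's mouth (rack x = -83 mm; does not follow the bar). The keeper is a cap, open to +x, 33 mm wide, end wall 22 mm in, roof 16.5 mm above the seated axis: the tail cannot enter from above. Snap in with pestle origin at rack x = +15 to +25 mm, then slide to -x. Home: tail on the end wall, origin at rack x = -12.5 mm, head at the fore end.
- rear_l (a joint): Opening angle of the rear clip's jaw on the rack's +y side, rad: 0 = closed, about 0.1 while the handle's widest part passes, near 0 to 0.03 once snapped round the handle.
- rear_r (a joint): Opening angle of the rear clip's jaw on the rack's -y side, rad: 0 = closed, about 0.1 while the handle's widest part passes, near 0 to 0.03 once snapped round the handle.
- fore_l (a joint): Opening angle of the fore clip's jaw on the rack's +y side, rad: 0 = closed, about 0.1 while the handle's widest part passes, near 0 to 0.03 once snapped round the handle.
- fore_r (a joint): Opening angle of the fore clip's jaw on the rack's -y side, rad: 0 = closed, about 0.1 while the handle's widest part passes, near 0 to 0.03 once snapped round the handle.
- pad_rear (a joint): Travel of the rubber pad in the rear clip's seat, m: 0 = up and empty, 0.003 = pushed fully down by a seated handle (needs only 0.4 N; the seated heights given are with the pads down).
- pad_fore (a joint): Travel of the rubber pad in the fore clip's seat, m: 0 = up and empty, 0.003 = pushed fully down by a seated handle (needs only 0.4 N; the seated heights given are with the pads down).
- mortar: Clay mortar, an open pot 150 mm across and 110 mm high, loose bystander; origin: centre of its underside.
- bowl: Small white bowl, 84 mm across, 45 mm high, loose bystander; origin: centre of its underside.
- cup: Steel cup, 56 mm across, 70 mm high, loose bystander; origin: centre of its underside.
- soap: Clear bottle, 56 mm across, 150 mm high, loose bystander; origin: centre of its underside.
- dish: White plate, 200 mm across, loose bystander; origin: centre of its underside.
- spatula: Spatula lying flat, loose bystander; x along its length.
- spoon: Spoon lying flat, loose bystander; x along its length.
Not all that is in view belongs to the job. Leave any green look-alike of the stand alone.

How it is judged:
On the way, in this order (a step that is already met when the one before it is completed fails the run):
1. the pestle is lifted clear of the drying stand (z of pestle in the frame of stand above 0.08 m), for 0.1 s.
2. both clips have snapped round the handle, its tail still short of the keeper's end wall by 12 mm or more (value of joint each of pad_rear, pad_fore above 0.002 m and value of joint each of rear_l, rear_r, fore_l, fore_r below 0.05 rad and y of pestle in the frame of rack between -0.004 and 0.004 m and z of pestle in the frame of rack between 0.056 and 0.104 m and angle between the x axis of pestle and the x axis of rack, either way round below 0.06 rad and x of pestle in the frame of rack above -0.0005 m), for 0.1 s.
At the end, for the whole second after the job is handed in: The pestle rests, let go, in the rack: all four jaws closed round it (under 0.05 rad each), origin within 4 mm of the rack's centre line, both seat pads down over 2 mm, axis within 0.06 rad of the rack's x, tail within 4 mm of the keeper's end wall (origin at rack x = -16.5 to -8.5 mm) (value of joint each of pad_rear, pad_fore above 0.002 m and value of joint each of rear_l, rear_r, fore_l, fore_r below 0.05 rad and y of pestle in the frame of rack between -0.004 and 0.004 m and z of pestle in the frame of rack between 0.056 and 0.104 m and angle between the x axis of pestle and the x axis of rack, either way round below 0.06 rad and x of pestle in the frame of rack between -0.0165 and -0.0085 m and linear speed of pestle below 0.02 m/s); the robot touches nothing.
It fails at once if the pestle is pressed or pushed against the rack with more than 25 N (contact force between pestle and rack above 25 N).
It fails at once if the fingers press on the rack with more than 25 N (contact force between the fingers and rack above 25 N).
It fails at once if one of the other kitchen things is shoved by more than 25 mm (distance of any of mortar, bowl, cup, soap, dish, spatula, spoon from where it was at the start of the episode above 0.025 m).
It also fails if it takes over 58 s, if anything falls off the work surface, if the arm or the gripper's body presses on something with over 40 N, if the wrist force passes 120 N, or if a joint passes its speed limit or range.

## Working session

There is one attempt and no reset: what is moved stays moved. The work goes in short steps, Python scripts to look and compute and a shell command to move; the robot and the scene stay as the last step left them, time stands still between calls to the robot, and variables do not carry over. Pictures are saved under pics/ and viewed, about 8 in all and at most 12, crops included, and the job is handed in when it is done.

```bash
mkdir -p pics; cat > h.py <<'E'
from workcell import *
import numpy as np, cv2
def shot(n,f):
    c=read_camera(n); cv2.imwrite('pics/'+f,c['image'][:,:,::-1]); np.savez('pics/'+f[:-4]+'.npz',**{k:np.array(c[k]) for k in('image','K','R','t')}); return c
def w(c,px,z):
    K,R,t=[np.array(c[k]) for k in('K','R','t')]
    d=R.T@np.linalg.inv(K)@np.array([px[0],px[1],1.]); o=-R.T@t
    return o+d*(z-o[2])/d[2]
def proj(c,X):
    K,R,t=[np.array(c[k]) for k in('K','R','t')]
    p=K@(R@np.array(X)+t); return p[:2]/p[2]
def rt():
    s=get_state(); q=s['orientation']; from scipy.spatial.transform import Rotation as Ro
    return s,Ro.from_quat([q[1],q[2],q[3],q[0]]).as_matrix()
E
python3 - <<'E'
from h import *
a=shot('top','top0.png');b=shot('scene','scene0.png')
for c in(a,b): print(np.round(-np.array(c['R']).T@np.array(c['t']),3),np.array(c['K'])[0,0])
s,R=rt();print(s['tcp_pos'],R.round(3),s['clock'],s['wrist_force'])
E
```

```text
[ 0.449 -0.006  1.355] 518.9846069014167
[1.106 0.727 0.755] 482.5888122202805
[ 0.21146255 -0.53419606  0.23047339] [[ 0.93   0.368 -0.   ]
 [ 0.368 -0.93   0.002]
 [ 0.    -0.002 -1.   ]] 0.1 [ 0.37139362  1.05188884 -0.12699988]
```

View pics/top0.png

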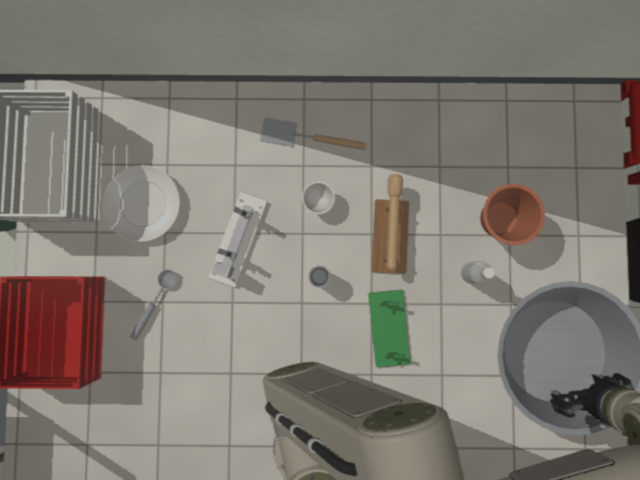

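View pics/scene0.png

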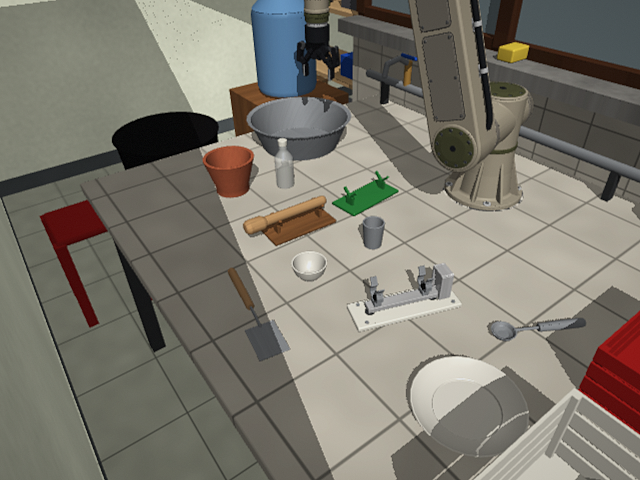

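The top view shows the pestle on the brown stand at about (392,235), with its head up at (396,185). The look-alikes are the empty green stand at (390,328), the spatula handle at (340,142) and the spoon at (155,305). I choose the brown stand and its pestle. The rack is at (239,240), and the scene view puts its keeper at the robot end, (222,272). Next is a close crop.

```bash
python3 - <<'E'
from h import *
a=np.load('pics/top0.npz')['image'][165:300,200:420,::-1]
b=np.load('pics/scene0.npz')['image'][255:335,335:475,::-1]
A=cv2.resize(a,None,fx=3.6,fy=3.6,interpolation=2)[:,:,:]
cv2.imwrite('pics/crop.png',A)
E
```

```text
(no output)
```

View pics/crop.png

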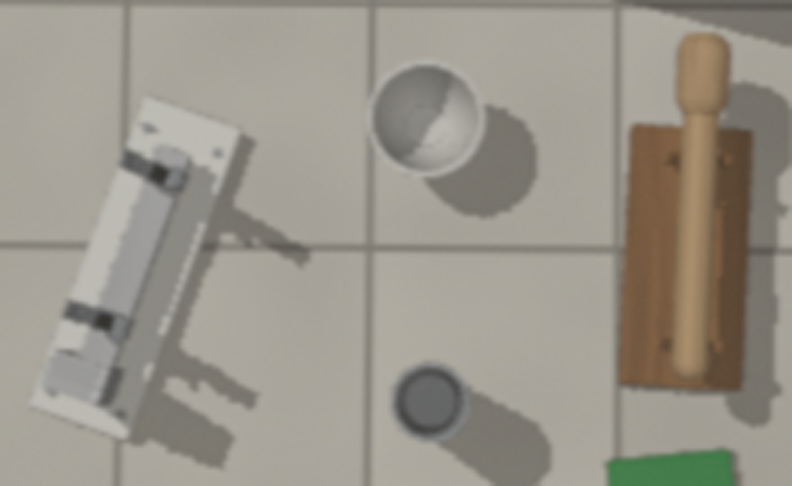

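The crop shows the pestle on the brown stand: head tip (703,33), tail (690,377). It also shows the rack board corners (147,97), (243,130), (130,440), (32,403), with the keeper at the lower left.

```bash
python3 - <<'E'
from h import *
c=np.load('pics/top0.npz')
P=lambda x,y,z:w(c,(x/3.6+200-.36,y/3.6+165-.36),z)
h=P(703,33,.055);t=P(690,377,.055);u=(h-t)/np.linalg.norm(h-t)
print('pestle',h,t,np.linalg.norm(h-t),'org',t+u*.0925,'yaw',np.arctan2(u[1],u[0]))
for n,q,z in(('rack',[(147,97),(243,130),(130,440),(32,403)],.012),('stand',[(632,125),(752,130),(742,390),(619,384)],.01)):
    X=np.array([P(*p,z) for p in q]); m=X.mean(0); d=(X[0]+X[1]-X[2]-X[3])/2
    print(n,m,np.linalg.norm(d),np.linalg.norm(X[0]-X[1]),np.linalg.norm(X[2]-X[3]),'yaw',np.arctan2(d[1],d[0]))
s,R=rt(); print(s['tcp_pos'],np.arctan2(R[1,0],R[0,0]))
for n,p in(('cup',(430,400)),('bowl',(427,120))):print(n,P(*p,.06))
E
```

```text
pestle [ 0.69433029 -0.18726727  0.055     ] [ 0.45296786 -0.17741478  0.055     ] 0.24156343005330175 org [ 0.54539089 -0.18118752  0.055     ] yaw -0.04079765600474456
rack [0.52928757 0.21379433 0.012     ] 0.23588632212269772 0.0739284711359214 0.07531568418593058 yaw -0.33480066963501404
stand [ 0.53967533 -0.1809275   0.01      ] 0.18774416033037028 0.08699383452220939 0.08819890790850177 yaw -0.04693999204691666
[ 0.21146255 -0.53419606  0.23047339] 0.37684112058922997
cup [0.43569545 0.00264277 0.06      ]
bowl [0.6304626  0.00634822 0.06      ]
```

```bash
python3 -m crank '{"travel":[[0.9,-0.44,0],[1.8,-0.87,0],[2.7,-1.31,0],[3.6,-1.74,0],[4.5,-2.18,0]],"turn":[0,0,0,0,0]}' 85 20
python3 -m crank '{"travel":[[0.9,-0.44,0],[1.8,-0.87,0],[2.7,-1.31,0],[3.6,-1.74,0],[4.5,-2.18,0]],"turn":[0,0,0,0,0]}'
python3 -m crank '{"travel":[[0.9,-0.44,0],[1.78,-0.87,0],[1.78,-0.87,0],[1.78,-0.87,0],[1.78,-0.87,0]],"turn":[0.1,0.2,0.3,0.42,0.42]}'
python3 - <<'E'
from h import *
s,R=rt();print(s['tcp_pos'],np.arctan2(R[1,0],R[0,0]),R.round(3),s['clock'],s['wrist_force'],s['finger_gap'])
c=shot('wrist','w1.png');print(-np.array(c['R']).T@np.array(c['t']),np.array(c['R']).round(2),c['K'][0][0])
u=np.array([.9991,-.0424,0])
for p in([.54539,-.18119,.055]+u*-.0925,[.54539,-.18119,.055]+u*.1525): print(proj(c,p))
E
```

```text
clock: 0.52
tcp_pos: [0.3475, -0.3858, 0.2309]
orientation: [-0.0, 0.982, 0.187, -0.0]
wrist_force: [0.4, -0.6, 0.6]
finger_gap: 0.085
clock: 0.93
tcp_pos: [0.483, -0.2382, 0.231]
orientation: [-0.0, 0.982, 0.187, -0.0]
wrist_force: [0.6, -0.1, -0.3]
finger_gap: 0.0852
clock: 1.35
tcp_pos: [0.5358, -0.1803, 0.2306]
orientation: [-0.0, 1.0, -0.022, -0.001]
wrist_force: [0.8, 0.4, 0.1]
finger_gap: 0.0851
[ 0.53580405 -0.18031556  0.23059088] -0.043959275255919604 [[ 0.999 -0.044 -0.001]
 [-0.044 -0.999  0.   ]
 [-0.001 -0.    -1.   ]] 1.35 [0.76878165 0.4222851  0.10247699] 0.08513003721470673
[ 0.6193245  -0.18426736  0.3722433 ] [[-0.04 -1.   -0.  ]
 [-0.95  0.04  0.32]
 [-0.32  0.01 -0.95]] 333.98683009153916
[314.86628502 294.39707071]
[314.39696599  27.68064783]
```

View pics/w1.png

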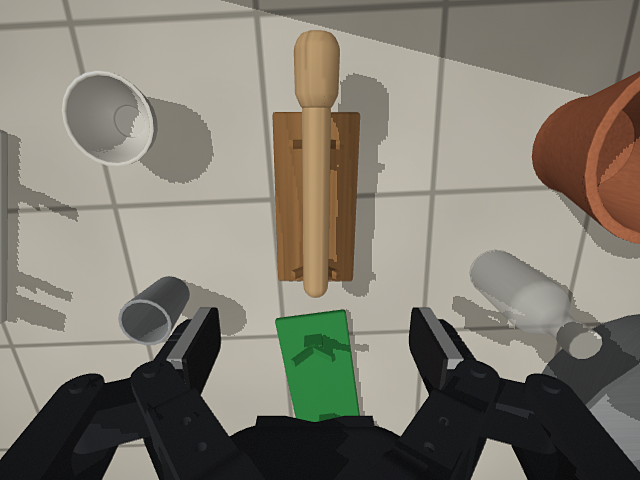

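The wrist view shows the pestle centred between the fingers, with its tail at (315,297) and head tip at (316,30). That matches the prediction to within 4 px. Descend and grip.

```bash
python3 -m crank '{"travel":[[0,0,1],[0,0,2],[0,0,3],[0,0,3.8],[0,0,3.8]],"turn":[0,0,0,0,0]}'
python3 -m crank '{"travel":[[0,0,0.4],[0,0,0.8],[0,0,1.06],[0,0,1.06],[0,0,1.06]],"turn":[0,0,0,0,0]}'
python3 -m crank '{"travel":[[0,0,0],[0,0,0],[0,0,0],[0,0,0],[0,0,0]],"turn":[0,0,0,0,0]}' 10 80
python3 -m crank '{"travel":[[0,0,0],[0,0,0],[0,0,0],[0,0,0],[0,0,0]],"turn":[0,0,0,0,0]}'
```

```text
clock: 1.82
tcp_pos: [0.5302, -0.1797, 0.0725]
orientation: [-0.003, 1.0, -0.021, -0.006]
wrist_force: [-2.3, 0.2, -0.2]
finger_gap: 0.0852
clock: 2.23
tcp_pos: [0.5356, -0.1819, 0.0377]
orientation: [0.0, 1.0, -0.021, 0.0]
wrist_force: [0.2, 0.3, 0.7]
finger_gap: 0.0851
clock: 2.65
tcp_pos: [0.5358, -0.1814, 0.0374]
orientation: [-0.0, 1.0, -0.021, 0.0]
wrist_force: [1.0, 13.8, 13.6]
finger_gap: 0.0251
clock: 3.07
tcp_pos: [0.536, -0.1814, 0.0377]
orientation: [-0.0, 1.0, -0.021, 0.001]
wrist_force: [-0.6, 1.8, 6.0]
finger_gap: 0.0239
```

```bash
python3 -m crank '{"travel":[[0,0,-0.6],[0,0,-1.5],[0,0,-2.5],[0,0,-3.5],[0,0,-4.5]],"turn":[0,0,0,0,0]}'
python3 -m crank '{"travel":[[0,-0.6,-0.4],[0,-1.4,-0.4],[0,-2.3,-0.4],[0,-3.2,-0.4],[0,-4.1,-0.4]],"turn":[0,0,0,0,0]}'
python3 -m crank '{"travel":[[0,-0.9,0],[0,-1.6,0],[0,-2.2,0],[0,-2.6,0],[0,-2.6,0]],"turn":[0.06,0.12,0.18,0.24,0.29]}'
python3 -m crank '{"travel":[[0,0,0],[0,0,0]],"turn":[0,0]}'
python3 - <<'E'
from h import *
s,R=rt();print(s['tcp_pos'],np.arctan2(R[1,0],R[0,0]),s['clock'],s['wrist_force'],s['finger_gap'])
c=shot('wrist','w2.png')
E
```

```text
clock: 3.48
tcp_pos: [0.5347, -0.1812, 0.218]
orientation: [-0.0, 1.0, -0.022, -0.001]
wrist_force: [1.1, -0.9, -2.2]
finger_gap: 0.0235
clock: 3.9
tcp_pos: [0.5421, -0.0164, 0.2326]
orientation: [0.0, 1.0, -0.022, -0.0]
wrist_force: [0.5, 0.7, -1.1]
finger_gap: 0.0239
clock: 4.32
tcp_pos: [0.5261, -0.0179, 0.2322]
orientation: [-0.028, 0.994, -0.109, 0.001]
wrist_force: [-0.4, 0.0, -2.6]
finger_gap: 0.0236
clock: 4.48
tcp_pos: [0.5262, -0.0188, 0.2325]
orientation: [-0.028, 0.994, -0.109, 0.001]
wrist_force: [-0.6, -0.3, -2.4]
finger_gap: 0.0236
[ 0.52622191 -0.01882584  0.23251706] -0.21937675759383035 4.4833 [-0.56267289 -0.2805904  -2.35927444] 0.023609379981875164
```

View pics/w2.png

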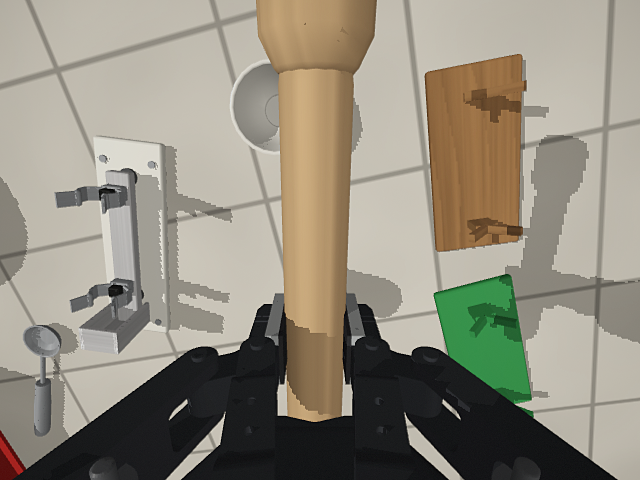

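The wrist view shows the pestle held, and the rack at left with board corners near (95,137), (163,145), (168,328) and the keeper at (115,325). The last move stopped short with a tilt, so I'll check the joint limits.

```bash
python3 - <<'E'
from h import *
s,R=rt();print(np.round(s['joint_pos'],3),s['tcp_pos'],R.round(3),np.round(s['tau'],1),np.round(s['qvel'],3))
import workcell;print([n for n in dir(workcell) if n[0]!='_'])
E
```

```text
[-0.22   0.217 -0.08   1.277  0.056  3.14 ] [ 0.52644915 -0.01838517  0.23257838] [[ 0.976 -0.217  0.009]
 [-0.217 -0.975  0.056]
 [-0.004 -0.056 -0.998]] [ -0.4 -43.5  30.4   0.    0.2  -0. ] [ 0.016  0.003  0.007 -0.001  0.003  0.001]
['MotionError', 'get_state', 'grip_point_offset', 'hand_in', 'read_camera']
```

Joint 6 has hit its limit: with this grasp the rack's yaw would need q6≈3.85. I have to set the pestle back on the stand and take it with the tool half turned (q6≈0.7 at the rack). First I'll turn back and see where the commanded pose stands.

```bash
python3 -m crank '{"travel":[[0,0,0],[0,0,0],[0,0,0]],"turn":[-0.09,-0.18,-0.18]}'
python3 - <<'E'
from h import *
s,R=rt();print(np.round(s['joint_pos'],3),s['tcp_pos'],R.round(3))
E
```

```text
clock: 4.78
tcp_pos: [0.5268, -0.0176, 0.2327]
orientation: [-0.028, 0.999, -0.017, 0.004]
wrist_force: [0.2, 0.4, -0.8]
finger_gap: 0.0237
[-0.218  0.217 -0.08   1.277  0.056  2.958] [ 0.52678179 -0.01764323  0.23270622] [[ 0.999 -0.035  0.009]
 [-0.035 -0.998  0.056]
 [ 0.007 -0.056 -0.998]]
```

```bash
cat >> h.py <<'E'
def go(p):
    s,R=rt(); return np.round(R.T@(np.array(p)-s['tcp_pos'])/.04,3)
E
python3 - <<'E'
from h import *
a=np.array([.5362,-.1803,.2327]);b=np.array([.5362,-.1803,.0385]);s,R=rt()
print(go(a),R.T@(b-a)/.04)
E
```

```text
[ 0.378  4.049 -0.224] [-0.03370396  0.27102142  4.84731229]
```

```bash
python3 -m crank '{"travel":[[0.1,0.8,-0.05],[0.2,1.6,-0.09],[0.3,2.5,-0.14],[0.36,3.4,-0.19],[0.38,4.05,-0.22]],"turn":[0.008,0.008,0.008,0.008,0.008]}'
python3 -m crank '{"travel":[[-0.01,0.04,0.7],[-0.01,0.09,1.6],[-0.02,0.14,2.5],[-0.02,0.19,3.4],[-0.02,0.19,3.4]],"turn":[0,0,0,0,0]}'
python3 - <<'E'
from h import *
s,R=rt();print(R.round(3),go([.5362,-.1803,.0380]))
E
```

```text
clock: 5.2
tcp_pos: [0.5361, -0.1832, 0.2326]
orientation: [-0.027, 0.999, -0.025, 0.004]
wrist_force: [0.5, 0.2, -2.0]
finger_gap: 0.0237
clock: 5.62
tcp_pos: [0.531, -0.1781, 0.0893]
orientation: [-0.031, 0.999, -0.024, -0.002]
wrist_force: [-1.6, 0.8, -2.8]
finger_gap: 0.0237
[[ 0.999 -0.049 -0.002]
 [-0.048 -0.997  0.061]
 [-0.005 -0.061 -0.998]] [0.139 0.126 1.277]
```

```bash
python3 -m crank '{"travel":[[0,0.03,0.5],[0,0.05,0.9],[-0.01,0.07,1.2],[-0.01,0.07,1.2],[-0.01,0.07,1.2]],"turn":[0,0,0,0,0]}'
python3 - <<'E'
from h import *
s,R=rt();print(R.round(3),go([.5362,-.1803,.0380]))
E
```

```text
clock: 6.03
tcp_pos: [0.5362, -0.1809, 0.0496]
orientation: [-0.028, 0.999, -0.023, 0.004]
wrist_force: [-0.2, -0.1, -2.0]
finger_gap: 0.0241
[[ 0.999 -0.047  0.009]
 [-0.047 -0.997  0.055]
 [ 0.007 -0.056 -0.998]] [-0.002  0.002  0.29 ]
```

Good alignment. Lower the last bit, release and rise.

```bash
python3 -m crank '{"travel":[[0,0,0.1],[0,0,0.2],[0,0.01,0.27],[0,0.01,0.27],[0,0.01,0.27]],"turn":[0,0,0,0,0]}'
python3 -m crank '{"travel":[[0,0,0],[0,0,0],[0,0,0],[0,0,0],[0,0,0]],"turn":[0,0,0,0,0]}' 85 80
python3 -m crank '{"travel":[[0,-0.05,-0.6],[0,-0.1,-1.5],[0,-0.15,-2.4],[0,-0.19,-3.4],[0,-0.24,-4.2]],"turn":[0,0,0,0,0]}'
python3 -m crank '{"travel":[[0,0,0],[0,0,0],[0,0,0],[0,0,0],[0,0,0]],"turn":[-0.12,-0.24,-0.36,-0.48,-0.6]}'
python3 -m crank '{"travel":[[0,0,0],[0,0,0],[0,0,0],[0,0,0],[0,0,0]],"turn":[-0.12,-0.24,-0.36,-0.48,-0.6]}'
python3 -m crank '{"travel":[[0,0,0],[0,0,0],[0,0,0],[0,0,0],[0,0,0]],"turn":[-0.12,-0.24,-0.36,-0.48,-0.6]}'
python3 -m crank '{"travel":[[0,0,0],[0,0,0],[0,0,0],[0,0,0],[0,0,0]],"turn":[-0.12,-0.24,-0.36,-0.48,-0.6]}'
python3 -m crank '{"travel":[[0,0,0],[0,0,0],[0,0,0],[0,0,0],[0,0,0]],"turn":[-0.12,-0.24,-0.36,-0.48,-0.6]}'
python3 -m crank '{"travel":[[0,0,0],[0,0,0],[0,0,0]],"turn":[-0.12,-0.142,-0.142]}'
python3 - <<'E'
from h import *
s,R=rt();print(R.round(3),s['tcp_pos'],np.round(s['joint_pos'],3),np.arctan2(R[1,0],R[0,0]))
c=shot('wrist','w3.png')
u=np.array([.9991,-.0424,0])
for p in([.54539,-.18119,.055]+u*-.0925,[.54539,-.18119,.055]+u*.1525): print(proj(c,p))
E
```

```text
clock: 6.45
tcp_pos: [0.5362, -0.1807, 0.0381]
orientation: [-0.028, 0.999, -0.023, 0.004]
wrist_force: [0.8, 1.9, -1.7]
finger_gap: 0.0236
clock: 6.87
tcp_pos: [0.5358, -0.181, 0.0378]
orientation: [-0.028, 0.999, -0.023, 0.004]
wrist_force: [-0.4, 0.7, 0.0]
finger_gap: 0.0821
clock: 7.28
tcp_pos: [0.5348, -0.1808, 0.2089]
orientation: [-0.027, 0.999, -0.023, 0.005]
wrist_force: [1.7, 0.5, 0.2]
finger_gap: 0.085
clock: 7.7
tcp_pos: [0.5346, -0.1806, 0.2061]
orientation: [-0.025, 0.961, 0.276, 0.012]
wrist_force: [-0.8, -0.4, -0.5]
finger_gap: 0.0852
clock: 8.12
tcp_pos: [0.5345, -0.1805, 0.2059]
orientation: [-0.021, 0.836, 0.548, 0.019]
wrist_force: [0.2, -0.7, 0.5]
finger_gap: 0.085
clock: 8.53
tcp_pos: [0.5345, -0.1805, 0.2059]
orientation: [-0.014, 0.637, 0.77, 0.024]
wrist_force: [-0.6, -1.1, -0.3]
finger_gap: 0.085
clock: 8.95
tcp_pos: [0.5345, -0.1806, 0.2059]
orientation: [-0.006, 0.381, 0.924, 0.027]
wrist_force: [0.3, 0.4, -0.3]
finger_gap: 0.0846
clock: 9.37
tcp_pos: [0.5346, -0.1806, 0.206]
orientation: [0.002, 0.091, 0.995, 0.028]
wrist_force: [-0.4, 0.2, 0.1]
finger_gap: 0.0849
clock: 9.62
tcp_pos: [0.5346, -0.1805, 0.206]
orientation: [0.004, 0.024, 0.999, 0.028]
wrist_force: [-0.3, 1.1, 0.1]
finger_gap: 0.0851
[[-0.999  0.048  0.009]
 [ 0.048  0.997  0.055]
 [-0.007  0.056 -0.998]] [ 0.5345725  -0.18054021  0.20596739] [-0.496  0.311 -0.02   1.258  0.053 -0.449] 3.0936038568361224
[303.90833085 128.33891128]
[307.57840984 370.83451874]
```

View pics/w3.png

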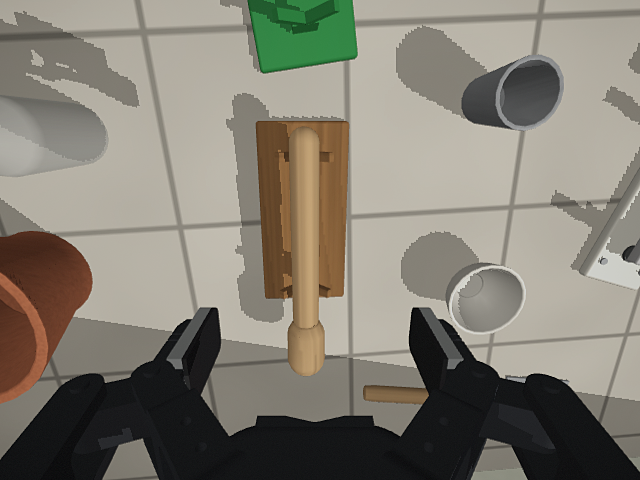

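The pestle is back in the V rests: tail (304,127), head tip (306,376), as predicted. The tool is now half turned. Work out the descent.

```bash
python3 - <<'E'
from h import *
print(go([.5362,-.1803,.0372]))
E
```

```text
[-0.012 -0.226  4.213]
```

```bash
python3 -m crank '{"travel":[[0,-0.04,0.7],[0,-0.09,1.6],[0,-0.14,2.5],[-0.01,-0.17,3.2],[-0.01,-0.17,3.2]],"turn":[0,0,0,0,0]}'
python3 -m crank '{"travel":[[0,-0.02,0.4],[0,-0.04,0.8],[0,-0.056,1.01],[0,-0.056,1.01],[0,-0.056,1.01]],"turn":[0,0,0,0,0]}'
python3 -m crank '{"travel":[[0,0,0],[0,0,0],[0,0,0],[0,0,0],[0,0,0]],"turn":[0,0,0,0,0]}' 10 80
python3 -m crank '{"travel":[[0,0,0],[0,0,0],[0,0,0],[0,0,0],[0,0,0]],"turn":[0,0,0,0,0]}'
python3 -m crank '{"travel":[[0,0.04,-0.6],[0,0.09,-1.5],[0,0.14,-2.5],[0,0.19,-3.5],[0,0.24,-4.4]],"turn":[0,0,0,0,0]}'
python3 - <<'E'
from h import *
s,R=rt();print(R.round(3),s['tcp_pos'])
E
```

```text
clock: 10.08
tcp_pos: [0.5319, -0.1781, 0.072]
orientation: [-0.001, 0.024, 0.999, 0.03]
wrist_force: [-1.6, 0.2, -1.1]
finger_gap: 0.0849
clock: 10.5
tcp_pos: [0.5365, -0.1805, 0.0382]
orientation: [0.004, 0.023, 0.999, 0.028]
wrist_force: [0.3, -0.1, -0.7]
finger_gap: 0.085
clock: 10.92
tcp_pos: [0.5364, -0.1804, 0.0378]
orientation: [0.004, 0.023, 0.999, 0.028]
wrist_force: [0.5, -0.2, 11.3]
finger_gap: 0.0253
clock: 11.33
tcp_pos: [0.5365, -0.1804, 0.0381]
orientation: [0.004, 0.023, 0.999, 0.028]
wrist_force: [-0.4, 1.3, 7.0]
finger_gap: 0.0237
clock: 11.75
tcp_pos: [0.5345, -0.1802, 0.2153]
orientation: [0.004, 0.023, 0.999, 0.028]
wrist_force: [-0.3, -0.3, -1.8]
finger_gap: 0.0237
[[-0.999  0.046  0.009]
 [ 0.046  0.997  0.055]
 [-0.006  0.056 -0.998]] [ 0.53452076 -0.18021673  0.21532579]
```

```bash
python3 - <<'E'
from h import *
# refine rack origin from earlier wrist view w2 : clips' visible features & board corners
c=np.load('pics/w2.npz')
for p in((95,137),(163,145),(168,328)): print(p,w(c,p,.012))
C=np.array([.52929,.21379]);y=-.3348;R=np.array([[np.cos(y),-np.sin(y)],[np.sin(y),np.cos(y)]])
for n,p in(('bar fore end',(121,170)),('bar rear',(125,310)),('foreclip',(113,196)),('rearclip',(116,293)),('keeper base R',(148,322)),('keeper L front',(80,333)),('keeper rear',(118,352))):
    for z in(.02,.05,.08): print(n,z,((w(c,p,z)[:2]-C)@R).round(4))
im=c['image'][120:370,40:240,::-1]; cv2.imwrite('pics/rk.png',cv2.resize(im,None,fx=2.4,fy=2.4,interpolation=2))
E
```

```text
(95, 137) [0.65287236 0.20685571 0.012     ]
(163, 145) [0.62894583 0.13676913 0.012     ]
(168, 328) [0.41267265 0.21365872 0.012     ]
bar fore end 0.02 [0.0886 0.0031]
bar fore end 0.05 [ 0.0945 -0.0157]
bar fore end 0.08 [ 0.1004 -0.0346]
bar rear 0.02 [-0.086   0.0116]
bar rear 0.05 [-0.0653 -0.008 ]
bar rear 0.08 [-0.0446 -0.0275]
foreclip 0.02 [0.0587 0.0145]
foreclip 0.05 [ 0.0671 -0.0053]
foreclip 0.08 [ 0.0755 -0.0251]
rearclip 0.02 [-0.0635  0.0212]
rearclip 0.05 [-0.0447  0.0008]
rearclip 0.08 [-0.0259 -0.0196]
keeper base R 0.02 [-0.0992 -0.017 ]
keeper base R 0.05 [-0.0774 -0.0341]
keeper base R 0.08 [-0.0556 -0.0512]
keeper L front 0.02 [-0.1296  0.0742]
keeper L front 0.05 [-0.1052  0.0493]
keeper L front 0.08 [-0.0808  0.0244]
keeper rear 0.02 [-0.1516  0.0258]
keeper rear 0.05 [-0.1254  0.005 ]
keeper rear 0.08 [-0.0991 -0.0157]
```

View pics/rk.png

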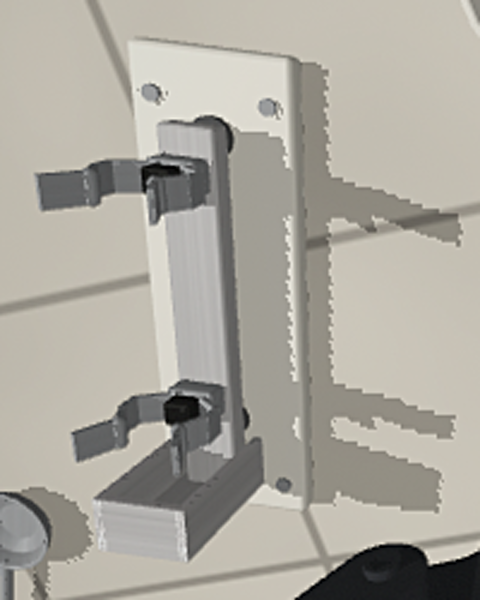

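The crop shows the black pads at image (107,193) for the fore clip and (116,290) for the rear, with the keeper at the near end. Fit rack pose and bar height jointly from both views.

```bash
python3 - <<'E'
from h import *
from scipy.optimize import least_squares
T=np.load('pics/top0.npz');W=np.load('pics/w2.npz')
tp=lambda x,y:(x/3.6+200-.36,y/3.6+165-.36); wp=lambda x,y:(x/2.4+40-.3,y/2.4+120-.3)
tc=[tp(147,97),tp(243,130),tp(130,440),tp(32,403)]
wc=[wp(130,38),wp(300,58),wp(307,510)]
L=lambda b:[(b+.12,.038,.012),(b+.12,-.038,.012),(b-.12,-.038,.012),(b-.12,.038,.012)]
def f(p,full=False):
    ox,oy,y,H,b=p; M=lambda q:[ox+q[0]*np.cos(y)-q[1]*np.sin(y),oy+q[0]*np.sin(y)+q[1]*np.cos(y),q[2]]
    r=[]
    for C,cs,pf,pr in((T,tc,tp(160,173),tp(103,321)),(W,wc,wp(160,173),wp(182,408))):
        for a,q in zip(cs,L(b)): r.append(proj(C,M(q))-a)
        r.append(proj(C,M((.055,0,H-.011)))-pf); r.append(proj(C,M((-.055,0,H-.011)))-pr)
    return np.ravel(r)
s=least_squares(f,[.53,.21,-.33,.08,-.01],loss='soft_l1');print(s.x.round(4));print(s.fun.reshape(-1,2).round(1))
E
```

```text
[ 0.5439  0.2075 -0.3448  0.0642 -0.0152]
[[ 0.9 -1.1]
 [ 1.4 -0.3]
 [-0.1  0.5]
 [-0.4  0.5]
 [ 1.7 -1.2]
 [ 2.  -1.4]
 [-0.7 -0.8]
 [-1.5  0.3]
 [ 0.1  2. ]
 [ 0.8  0.7]
 [-0.4  0.4]]
```

```bash
python3 -m crank '{"travel":[[-0.1,0.7,-0.5],[-0.2,1.5,-0.5],[-0.2,2.4,-0.4],[-0.3,3.3,-0.3],[-0.3,4.2,-0.3]],"turn":[0,0,0,0,0]}'
python3 -m crank '{"travel":[[0,0.9,0],[0,1.8,0],[0,2.3,0],[0,2.6,0],[0,2.6,0]],"turn":[0.06,0.12,0.18,0.24,0.295]}'
python3 -m crank '{"travel":[[0,0,0],[0,0,0],[0,0,0]],"turn":[0,0,0]}'
python3 - <<'E'
from h import *
s,R=rt();print(R.round(3),s['tcp_pos'],np.round(s['joint_pos'],3),np.arctan2(R[1,0],R[0,0]),s['wrist_force'])
c=shot('wrist','w4.png')
E
```

```text
clock: 12.17
tcp_pos: [0.5542, -0.0127, 0.2339]
orientation: [0.003, 0.023, 0.999, 0.028]
wrist_force: [-0.0, -0.1, -2.0]
finger_gap: 0.0239
clock: 12.58
tcp_pos: [0.5586, 0.0926, 0.2402]
orientation: [-0.001, 0.169, 0.985, 0.028]
wrist_force: [0.1, 0.7, -2.5]
finger_gap: 0.0238
clock: 12.83
tcp_pos: [0.559, 0.0893, 0.2403]
orientation: [-0.001, 0.169, 0.985, 0.028]
wrist_force: [0.1, -0.7, -2.2]
finger_gap: 0.0238
[[-0.943  0.333  0.008]
 [ 0.333  0.941  0.055]
 [ 0.011  0.055 -0.998]] [0.55904963 0.0893048  0.24030468] [-0.013  0.282  0.024  1.305  0.055  0.327] 2.80178711926689 [ 0.13975301 -0.74689215 -2.20483605]
```

View pics/w4.png

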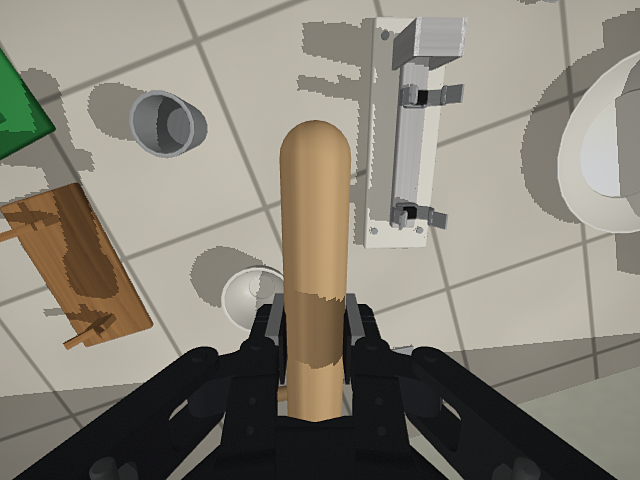

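The view shows the rack board's fore edge at (364,247) to (428,246) and its rear left corner at (374,17). The pads are at (421,97) for the rear clip and (410,212) for the fore clip, and the pestle tail tip is at (315,121). Refit with this view.

```bash
python3 - <<'E'
from h import *
from scipy.optimize import least_squares,brentq
T=np.load('pics/top0.npz');W=np.load('pics/w2.npz');V=np.load('pics/w4.npz')
tp=lambda x,y:(x/3.6+200-.36,y/3.6+165-.36); wp=lambda x,y:(x/2.4+40-.3,y/2.4+120-.3)
L=lambda b:[(b+.12,.038,.012),(b+.12,-.038,.012),(b-.12,-.038,.012),(b-.12,.038,.012)]
S=((T,[(0,tp(147,97)),(1,tp(243,130)),(2,tp(130,440)),(3,tp(32,403))],tp(160,173),tp(103,321)),
(W,[(0,wp(130,38)),(1,wp(300,58)),(2,wp(307,510))],wp(160,173),wp(182,408)),
(V,[(0,(427,247)),(1,(364,247)),(2,(374,17))],(410,212),(421,97)))
def mk(S):
  def f(p):
    ox,oy,y,H,b=p; M=lambda q:[ox+q[0]*np.cos(y)-q[1]*np.sin(y),oy+q[0]*np.sin(y)+q[1]*np.cos(y),q[2]]
    r=[]
    for C,cs,pf,pr in S:
        for i,a in cs: r.append(proj(C,M(L(b)[i]))-a)
        r.append(proj(C,M((.055,0,H-.011)))-pf); r.append(proj(C,M((-.055,0,H-.011)))-pr)
    return np.ravel(r)
  return f
for SS in(S,S[2:],S[::2]):
    s=least_squares(mk(SS),[.544,.2075,-.34,.07,-.015],loss='soft_l1');print(s.x.round(4));
    print(s.fun.reshape(-1,2).round(1).tolist())
# tail: tool frame
s,R=rt();t=s['tcp_pos'];g=t-.019*R[:,2]
K,Rc,tc=V['K'],V['R'],V['t'];o=-Rc.T@tc;d=Rc.T@np.linalg.inv(K)@np.array([315,120.5,1]);d/=np.linalg.norm(d)
def dist(a): c=g+a*R[:,0]; v=c-o; return np.linalg.norm(v-d*(v@d))-.013
for a in np.arange(.05,.1,.005): pass
aa=np.arange(.04,.11,.001);dd=[dist(a) for a in aa]
z=[aa[i] for i in range(len(aa)-1) if dd[i]*dd[i+1]<0];print('centre of hemisphere along tool x',z,'-> origin at tool x =',[a+.013-.0925 for a in z])
E
```

```text
[ 0.5416  0.2106 -0.3362  0.0613 -0.0124]
[[-0.3, -1.2], [0.3, -0.7], [-0.5, 0.4], [-0.9, 0.6], [0.5, -0.3], [1.1, -0.4], [-3.4, -0.4], [-4.4, 0.0], [-0.7, 2.0], [0.3, 2.9], [-0.2, 1.5], [-0.5, 0.8], [-0.3, 2.3], [0.0, -2.7], [-0.6, 0.8], [-1.7, 0.5]]
[ 0.5411  0.2112 -0.3349  0.0627 -0.012 ]
[[-0.0, 0.7], [0.2, 2.2], [0.2, -2.8], [0.3, 0.5], [-0.8, -0.4]]
[ 0.541   0.2111 -0.3349  0.0633 -0.0118]
[[-0.5, -1.2], [0.2, -0.7], [-0.5, 0.4], [-0.9, 0.7], [0.1, -0.1], [0.8, -0.2], [-0.2, 0.7], [0.0, 2.2], [0.1, -2.7], [0.4, 0.5], [-0.7, -0.6]]
centre of hemisphere along tool x [np.float64(0.07100000000000004), np.float64(0.09700000000000006)] -> origin at tool x = [np.float64(-0.008499999999999966), np.float64(0.017500000000000057)]
```

```bash
python3 - <<'E'
from h import *
s,R=rt();a=[.5513,.2085,.2403];print(go(a),R.T@(np.array([.5513,.2085,.140])-a)/.04)
E
```

```text
[1.181 2.743 0.166] [-0.02600778 -0.13769327  2.50358152]
```

```bash
python3 -m crank '{"travel":[[0.3,0.7,0.04],[0.6,1.5,0.09],[0.9,2.2,0.13],[1.18,2.74,0.166],[1.18,2.74,0.166]],"turn":[0,-0.005,-0.005,-0.005,-0.005]}'
python3 -m crank '{"travel":[[-0.01,-0.03,0.6],[-0.01,-0.07,1.2],[-0.02,-0.1,1.8],[-0.026,-0.138,2.4],[-0.026,-0.138,2.5]],"turn":[0,0,0,0,0]}'
python3 -m crank '{"travel":[[0,0,0],[0,0,0],[0,0,0]],"turn":[0,0,0]}'
python3 - <<'E'
from h import *
s,R=rt();print(go([.5513,.2085,.140]),s['tcp_pos'],np.arctan2(R[1,0],R[0,0]),s['wrist_force'])
c=shot('wrist','w5.png')
E
```

```text
clock: 13.3
tcp_pos: [0.5507, 0.2122, 0.2405]
orientation: [-0.0, 0.165, 0.986, 0.029]
wrist_force: [-0.5, 0.2, -2.6]
finger_gap: 0.0237
clock: 13.72
tcp_pos: [0.5489, 0.2072, 0.136]
orientation: [-0.003, 0.168, 0.985, 0.027]
wrist_force: [-1.5, -0.6, -2.9]
finger_gap: 0.0239
clock: 13.97
tcp_pos: [0.5529, 0.2088, 0.1424]
orientation: [0.001, 0.167, 0.986, 0.029]
wrist_force: [0.4, -0.6, -1.6]
finger_gap: 0.024
[ 0.036 -0.023  0.058] [0.55292077 0.20875049 0.14235566] 2.8055799885568593 [ 0.41479822 -0.55573191 -1.63004516]
```

View pics/w5.png

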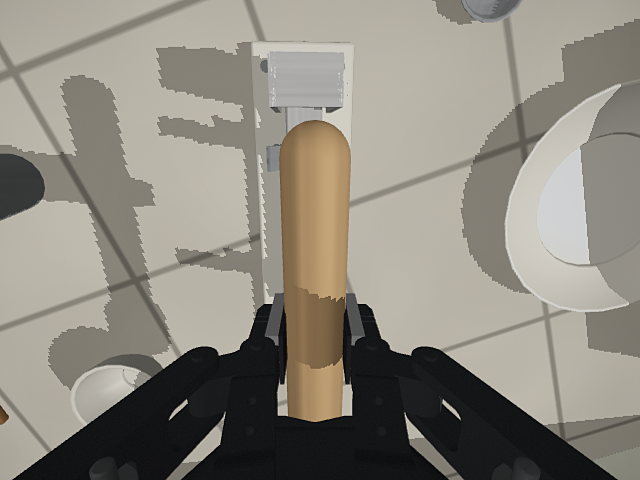

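The wrist view over the rack shows the keeper roof's front edge running from (269,107) to (343,107), and the tail tip at (315,120). Check lateral alignment numerically.

```bash
python3 - <<'E'
from h import *
c=np.load('pics/w5.npz');o=np.array([.5412,.211]);y=-.335
Q=np.array([[np.cos(y),-np.sin(y)],[np.sin(y),np.cos(y)]])
for z in(.08,.09,.1,.11):
    print(z,*[((w(c,p,z)[:2]-o)@Q).round(4) for p in((269,107),(343,107),(273,54),(343,54))])
for p in((253,43),(354,43)): print('board rear',((w(c,p,.012)[:2]-o)@Q).round(4))
s,R=rt();g=s['tcp_pos']-.019*R[:,2];print('grip rack',((g[:2]-o)@Q).round(4),g[2])
ce=w(c,(315,128),g[2]+.003);print('tail axis',((ce[:2]-o)@Q).round(4))
E
```

```text
0.08 [-0.0825 -0.0204] [-0.0826  0.0217] [-0.1091 -0.0171] [-0.1095  0.021 ]
0.09 [-0.0818 -0.0197] [-0.0819  0.0203] [-0.1072 -0.0165] [-0.1075  0.0197]
0.1 [-0.0812 -0.019 ] [-0.0813  0.019 ] [-0.1052 -0.016 ] [-0.1055  0.0184]
0.11 [-0.0805 -0.0183] [-0.0806  0.0176] [-0.1033 -0.0155] [-0.1036  0.017 ]
board rear [-0.1292 -0.0345]
board rear [-0.13    0.0379]
grip rack [0.012  0.0008] 0.16147239978941189
tail axis [-0.0704  0.0007]
```

The model holds: the keeper centre comes out at rack y≈+0.5 mm and x≈-82 mm, and the pestle is on the line. Start pressing down.

```bash
python3 -m crank '{"travel":[[0,-0.01,0.25],[-0.005,-0.03,0.5],[-0.01,-0.05,0.75],[-0.01,-0.05,0.9],[-0.01,-0.05,0.9]],"turn":[0,0,0,0,0]}'
python3 -m crank '{"travel":[[0,0,0.05],[0,0,0.1],[0,-0.01,0.15],[0,-0.01,0.2],[0,-0.01,0.2]],"turn":[0,0,0,0,0]}'
python3 -m crank '{"travel":[[0,0,0.05],[0,0,0.1],[0,-0.01,0.15],[0,-0.01,0.2],[0,-0.01,0.2]],"turn":[0,0,0,0,0]}'
```

```text
clock: 14.43
tcp_pos: [0.5499, 0.2086, 0.102]
orientation: [-0.002, 0.167, 0.986, 0.027]
wrist_force: [-0.2, 0.2, -2.2]
finger_gap: 0.0236
clock: 14.85
tcp_pos: [0.5514, 0.2089, 0.0962]
orientation: [-0.0, 0.167, 0.986, 0.028]
wrist_force: [-0.5, -0.5, -2.4]
finger_gap: 0.024
clock: 15.27
tcp_pos: [0.5512, 0.2089, 0.0879]
orientation: [-0.0, 0.167, 0.986, 0.028]
wrist_force: [-0.7, 0.6, -2.3]
finger_gap: 0.0235
```

```bash
python3 -m crank '{"travel":[[0,0,0.05],[0,0,0.1],[0,-0.01,0.1],[0,-0.01,0.1]],"turn":[0,0,0,0]}'
python3 -m crank '{"travel":[[0,0,0.05],[0,0,0.1],[0,-0.01,0.1],[0,-0.01,0.1]],"turn":[0,0,0,0]}'
```

```text
clock: 15.6
tcp_pos: [0.5512, 0.2088, 0.0842]
orientation: [-0.0, 0.167, 0.986, 0.028]
wrist_force: [-0.5, 0.5, -1.5]
finger_gap: 0.0238
clock: 15.93
tcp_pos: [0.5511, 0.2086, 0.0802]
orientation: [-0.0, 0.167, 0.986, 0.028]
wrist_force: [-0.1, -0.4, -2.5]
finger_gap: 0.0238
```

Axis is at 99 mm with no contact yet. Continue.

```bash
python3 -m crank '{"travel":[[0,0,0.05],[0,0,0.1],[0,-0.01,0.1],[0,-0.01,0.1]],"turn":[0,0,0,0]}'
python3 -m crank '{"travel":[[0,0,0.05],[0,0,0.1],[0,-0.01,0.1],[0,-0.01,0.1]],"turn":[0,0,0,0]}'
```

```text
clock: 16.27
tcp_pos: [0.551, 0.2085, 0.0761]
orientation: [-0.0, 0.167, 0.986, 0.028]
wrist_force: [0.8, -0.4, -2.1]
finger_gap: 0.0238
clock: 16.6
tcp_pos: [0.5509, 0.2083, 0.0721]
orientation: [-0.0, 0.167, 0.986, 0.028]
wrist_force: [0.1, 0.2, -1.1]
finger_gap: 0.0238
```

```bash
python3 -m crank '{"travel":[[0,0,0.05],[0,0,0.1],[0,0,0.1],[0,0,0.1]],"turn":[0,0,0,0]}'
```

```text
clock: 16.93
tcp_pos: [0.551, 0.2086, 0.0681]
orientation: [-0.0, 0.167, 0.986, 0.028]
wrist_force: [-0.1, 0.9, -2.8]
finger_gap: 0.0242
```

```bash
python3 -m crank '{"travel":[[0,0,0.025],[0,0,0.05],[0,0,0.05],[0,0,0.05]],"turn":[0,0,0,0]}'
```

```text
clock: 17.27
tcp_pos: [0.5513, 0.2087, 0.0665]
orientation: [0.0, 0.167, 0.986, 0.028]
wrist_force: [0.5, -0.4, -1.8]
finger_gap: 0.0236
```

```bash
python3 -m crank '{"travel":[[0,0,0.025],[0,0,0.05],[0,0,0.05],[0,0,0.05]],"turn":[0,0,0,0]}'
```

```text
clock: 17.6
tcp_pos: [0.5516, 0.2088, 0.0647]
orientation: [0.0, 0.167, 0.986, 0.028]
wrist_force: [-0.1, -1.0, 2.1]
finger_gap: 0.0236
```

```bash
python3 -m crank '{"travel":[[0,0,0.025],[0,0,0.05],[0,0,0.05],[0,0,0.05]],"turn":[0,0,0,0]}'
```

```text
clock: 17.93
tcp_pos: [0.5517, 0.209, 0.0628]
orientation: [0.0, 0.167, 0.986, 0.028]
wrist_force: [0.5, -1.3, 4.5]
finger_gap: 0.0239
```

Contact came at axis ≈84 mm, so the seat is at ≈64 mm (TCP ≈45 mm). Continue in 2 mm steps.

```bash
python3 -m crank '{"travel":[[0,0,0.025],[0,0,0.05],[0,0,0.05],[0,0,0.05]],"turn":[0,0,0,0]}'
```

```text
clock: 18.27
tcp_pos: [0.5515, 0.2091, 0.0606]
orientation: [0.0, 0.167, 0.986, 0.028]
wrist_force: [0.6, -2.0, 4.5]
finger_gap: 0.0238
```

```bash
python3 -m crank '{"travel":[[0,0,0.025],[0,0,0.05],[0,0,0.05],[0,0,0.05]],"turn":[0,0,0,0]}'
```

```text
clock: 18.6
tcp_pos: [0.5513, 0.2091, 0.0584]
orientation: [-0.0, 0.167, 0.986, 0.028]
wrist_force: [0.7, -1.2, 3.6]
finger_gap: 0.0238
```

```bash
python3 -m crank '{"travel":[[0,0,0.025],[0,0,0.05],[0,0,0.05],[0,0,0.05]],"turn":[0,0,0,0]}'
```

```text
clock: 18.93
tcp_pos: [0.551, 0.2092, 0.056]
orientation: [-0.0, 0.167, 0.986, 0.028]
wrist_force: [-0.3, -2.1, 2.4]
finger_gap: 0.0235
```

```bash
python3 -m crank '{"travel":[[0,-0.01,0.025],[0,-0.01,0.05],[0,-0.01,0.05],[0,-0.01,0.05]],"turn":[0,0,0,0]}'
```

```text
clock: 19.27
tcp_pos: [0.5508, 0.209, 0.0538]
orientation: [-0.0, 0.167, 0.986, 0.028]
wrist_force: [1.0, 0.0, -0.2]
finger_gap: 0.0237
```

```bash
python3 -m crank '{"travel":[[0,0,0.025],[0,-0.01,0.05],[0,-0.01,0.05],[0,-0.01,0.05]],"turn":[0,0,0,0]}'
```

```text
clock: 19.6
tcp_pos: [0.5507, 0.2088, 0.0519]
orientation: [-0.0, 0.167, 0.986, 0.028]
wrist_force: [-0.4, 0.8, -2.1]
finger_gap: 0.0238
```

```bash
python3 -m crank '{"travel":[[0,0,0.025],[0,0,0.05],[0,0,0.05],[0,0,0.05]],"turn":[0,0,0,0]}'
```

```text
clock: 19.93
tcp_pos: [0.5508, 0.2088, 0.05]
orientation: [-0.0, 0.167, 0.986, 0.028]
wrist_force: [-0.1, 0.5, -2.3]
finger_gap: 0.0241
```

```bash
python3 -m crank '{"travel":[[0,0,0.025],[0,0,0.05],[0,0,0.05],[0,0,0.05]],"turn":[0,0,0,0]}'
```

```text
clock: 20.27
tcp_pos: [0.5509, 0.2089, 0.0484]
orientation: [-0.0, 0.167, 0.986, 0.028]
wrist_force: [-1.1, -0.5, -1.1]
finger_gap: 0.0238
```

```bash
python3 -m crank '{"travel":[[0,0,0.025],[0,0,0.04],[0,0,0.04],[0,0,0.04]],"turn":[0,0,0,0]}'
```

```text
clock: 20.6
tcp_pos: [0.551, 0.209, 0.0474]
orientation: [0.0, 0.167, 0.986, 0.028]
wrist_force: [-4.0, -1.4, 4.9]
finger_gap: 0.0237
```

```bash
python3 -m crank '{"travel":[[0,0,0.015],[0,0,0.025],[0,0,0.025],[0,0,0.025]],"turn":[0,0,0,0]}'
python3 - <<'E'
from h import *
s,R=rt();print('torque tool',(R.T@s['ft_torque']).round(2),'force tool',(R.T@s['wrist_force']).round(1),R.round(3))
E
```

```text
clock: 20.93
tcp_pos: [0.5511, 0.209, 0.0468]
orientation: [0.0, 0.167, 0.986, 0.028]
wrist_force: [-3.2, -1.6, 8.5]
finger_gap: 0.0238
torque tool [0.57 0.55 0.02] force tool [ 2.6 -2.  -8.6] [[-0.944  0.329  0.01 ]
 [ 0.329  0.943  0.055]
 [ 0.009  0.055 -0.998]]
```

Now pressed at about 10 N net, the seats are reached. Release so the clips seat the handle level, then look.

```bash
python3 -m crank '{"travel":[[0,0,0],[0,0,0],[0,0,0],[0,0,0],[0,0,0]],"turn":[0,0,0,0,0]}' 50 80
python3 - <<'E'
from h import *
s,R=rt();print('torque tool',(R.T@s['ft_torque']).round(2),'force tool',(R.T@s['wrist_force']).round(1))
a=shot('wrist','w6.png')['image'];b=shot('scene','s6.png')['image']
A=cv2.resize(a[0:400,180:460],None,fx=1.4,fy=1.4);B=cv2.resize(b[250:340,340:470],None,fx=3,fy=3,interpolation=2)
I=np.zeros((560,790,3),np.uint8);I[:A.shape[0],:A.shape[1]]=A;I[:B.shape[0],395:395+B.shape[1]]=B[:,:395]
cv2.imwrite('pics/c6.png',I[:,:,::-1])
E
```

```text
clock: 21.35
tcp_pos: [0.5512, 0.2091, 0.0456]
orientation: [-0.0, 0.167, 0.986, 0.028]
wrist_force: [0.5, 0.5, -0.7]
finger_gap: 0.05
torque tool [ 0.08 -0.02  0.02] force tool [-0.4  0.6  0.8]
```

View pics/c6.png

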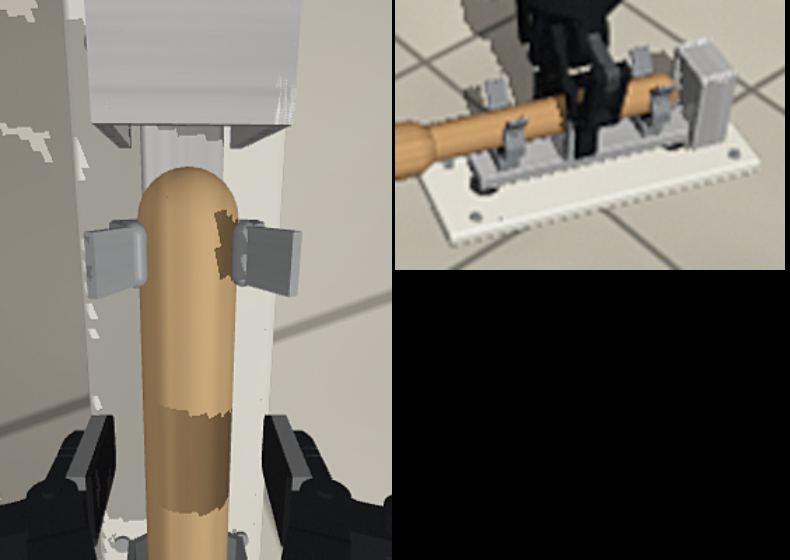

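The crop shows the handle down in both clips, with the jaws closed round it at (120,255) and (265,255). The tail at (188,167) is just short of the keeper mouth. Regrip lightly and slide towards the keeper (tool +x).

```bash
python3 -m crank '{"travel":[[0,0,0],[0,0,0],[0,0,0],[0,0,0],[0,0,0]],"turn":[0,0,0,0,0]}' 10 25
python3 -m crank '{"travel":[[0,0,0],[0,0,0],[0,0,0]],"turn":[0,0,0]}'
python3 -m crank '{"travel":[[0.03,0,0],[0.06,0,0],[0.1,0,0],[0.1,0,0]],"turn":[0,0,0,0]}'
```

```text
clock: 21.87
tcp_pos: [0.5511, 0.2091, 0.0457]
orientation: [-0.0, 0.167, 0.986, 0.028]
wrist_force: [0.3, 0.1, -0.2]
finger_gap: 0.0251
clock: 22.12
tcp_pos: [0.5511, 0.2091, 0.0457]
orientation: [-0.0, 0.167, 0.986, 0.028]
wrist_force: [0.9, -0.4, -0.8]
finger_gap: 0.0253
clock: 22.45
tcp_pos: [0.547, 0.2104, 0.0458]
orientation: [-0.0, 0.167, 0.986, 0.028]
wrist_force: [0.0, -1.7, -0.9]
finger_gap: 0.0252
```

```bash
python3 -m crank '{"travel":[[0.06,0,0],[0.12,0,0],[0.18,0,0],[0.24,0,0],[0.25,0,0]],"turn":[0,0,0,0,0]}'
python3 -m crank '{"travel":[[0.06,0,0],[0.12,0,0],[0.18,0,0],[0.2,0,0],[0.2,0,0]],"turn":[0,0,0,0,0]}'
python3 - <<'E'
from h import *
s,R=rt();o=np.array([.5412,.211]);y=-.335;Q=np.array([[np.cos(y),-np.sin(y)],[np.sin(y),np.cos(y)]])
g=s['tcp_pos']-.019*R[:,2];print('grip rack',((g[:2]-o)@Q).round(4),'force tool',(R.T@s['wrist_force']).round(1))
E
```

```text
clock: 22.87
tcp_pos: [0.5373, 0.2138, 0.0459]
orientation: [-0.0, 0.167, 0.986, 0.028]
wrist_force: [0.4, -2.3, -1.0]
finger_gap: 0.0252
clock: 23.28
tcp_pos: [0.5297, 0.2165, 0.0459]
orientation: [-0.0, 0.167, 0.986, 0.028]
wrist_force: [0.4, -1.2, -1.7]
finger_gap: 0.0251
grip rack [-0.0125  0.0003] force tool [-0.8 -1.1  1.6]
```

```bash
python3 -m crank '{"travel":[[0.05,0,0],[0.1,0,0],[0.15,0,0],[0.15,0,0]],"turn":[0,0,0,0]}'
```

```text
clock: 23.62
tcp_pos: [0.524, 0.2185, 0.0459]
orientation: [-0.0, 0.167, 0.986, 0.028]
wrist_force: [-0.9, -1.3, -1.9]
finger_gap: 0.0252
```

```bash
python3 -m crank '{"travel":[[0.02,0,0],[0.04,0,0],[0.05,0,0],[0.05,0,0]],"turn":[0,0,0,0]}'
```

```text
clock: 23.95
tcp_pos: [0.5232, 0.2188, 0.046]
orientation: [0.0, 0.167, 0.986, 0.028]
wrist_force: [1.6, -2.7, -3.5]
finger_gap: 0.025
```

```bash
python3 -m crank '{"travel":[[0.02,0,0],[0.04,0,0],[0.05,0,0],[0.05,0,0]],"turn":[0,0,0,0]}'
```

```text
clock: 24.28
tcp_pos: [0.523, 0.2189, 0.0462]
orientation: [0.002, 0.168, 0.985, 0.028]
wrist_force: [6.8, -4.1, -6.8]
finger_gap: 0.0252
```

The push stalled at grip x≈-19.7 mm with the force rising to 8 N, so the tail is on the end wall (expected around -21). Release and look.

```bash
python3 -m crank '{"travel":[[0,0,0],[0,0,0],[0,0,0],[0,0,0],[0,0,0]],"turn":[0,0,0,0,0]}' 50
python3 -m crank '{"travel":[[-0.05,0,-0.1],[-0.1,0,-0.4],[-0.1,0.03,-1],[-0.1,0.07,-2],[-0.1,0.15,-3]],"turn":[0,0,0,0,0]}'
python3 -m crank '{"travel":[[-0.3,-0.5,-0.2],[-0.6,-1,-0.3],[-0.6,-1.5,-0.3],[-0.6,-1.5,-0.3],[-0.6,-1.5,-0.3]],"turn":[0,0,0,0,0]}'
python3 - <<'E'
from h import *
a=shot('wrist','w7.png')['image'];b=shot('scene','s7.png')['image'];shot('top','t7.png')
A=cv2.resize(a,None,fx=.85,fy=.85);B=cv2.resize(b[250:340,330:470],None,fx=3.4,fy=3.4,interpolation=2)[:200]
I=np.zeros((600,545,3),np.uint8);I[:408,:544]=A;I[408:600,:476]=B[60:60+192] if 0 else cv2.resize(b[250:340,330:470],(299,192)).repeat(1,0)[:, :] if 0 else 0
B=cv2.resize(b[250:340,330:470],(299,192),interpolation=2);I[408:,:299]=B
cv2.imwrite('pics/c7.png',I[:,:,::-1])
E
```

```text
clock: 24.7
tcp_pos: [0.5207, 0.22, 0.0462]
orientation: [-0.0, 0.167, 0.986, 0.028]
wrist_force: [-0.0, -0.6, -1.1]
finger_gap: 0.0501
clock: 25.12
tcp_pos: [0.5242, 0.2169, 0.1666]
orientation: [-0.002, 0.167, 0.986, 0.027]
wrist_force: [1.4, -0.2, 0.0]
finger_gap: 0.0502
clock: 25.53
tcp_pos: [0.5283, 0.1516, 0.175]
orientation: [0.0, 0.168, 0.985, 0.028]
wrist_force: [0.5, 0.9, 0.6]
finger_gap: 0.0501
```

View pics/c7.png

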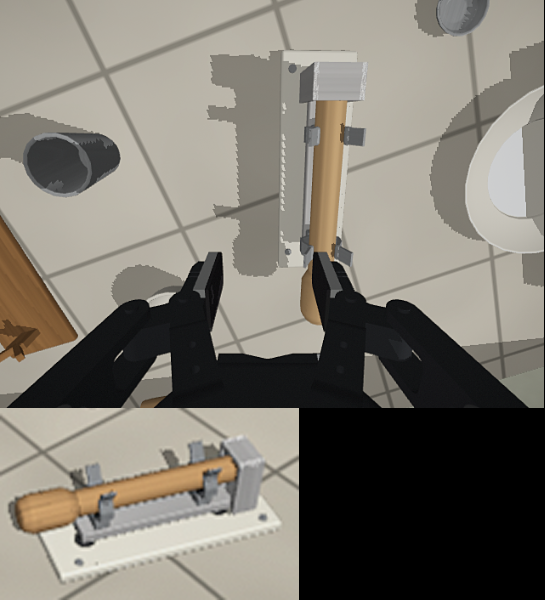

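The tail is inside the keeper and both clips hold the handle. Check the depth numerically from the head tip in the top view (home predicts tip at rack x = +140 mm).

```bash
python3 - <<'E'
from h import *
c=np.load('pics/t7.npz');im=c['image'].astype(int);o=np.array([.5412,.211]);y=-.335
Q=np.array([[np.cos(y),-np.sin(y)],[np.sin(y),np.cos(y)]])
m=(im[...,0]-im[...,2]>35)
xs=[]
for v,u in zip(*np.nonzero(m)):
    p=(w(c,(u,v),.068)[:2]-o)@Q
    if abs(p[1])<.03 and -.12<p[0]<.2: xs.append(p)
xs=np.array(xs);print(len(xs),xs.min(0),xs.max(0))
for a in np.arange(-.1,.15,.01):
    k=xs[(xs[:,0]>=a)&(xs[:,0]<a+.01)]
    if len(k):print(round(a,2),len(k),k[:,1].min().round(3),k[:,1].max().round(3))
d=cv2.imread('pics/t7.png');cv2.imwrite('pics/t7c.png',cv2.resize(d[100:360,60:560],(790,411)))
E
```

```text
48 [ 0.11562169 -0.01614601] [0.13683459 0.0135944 ]
0.11 4 -0.016 -0.01
0.12 22 -0.016 -0.001
0.13 22 -0.011 0.014
```

View pics/t7c.png

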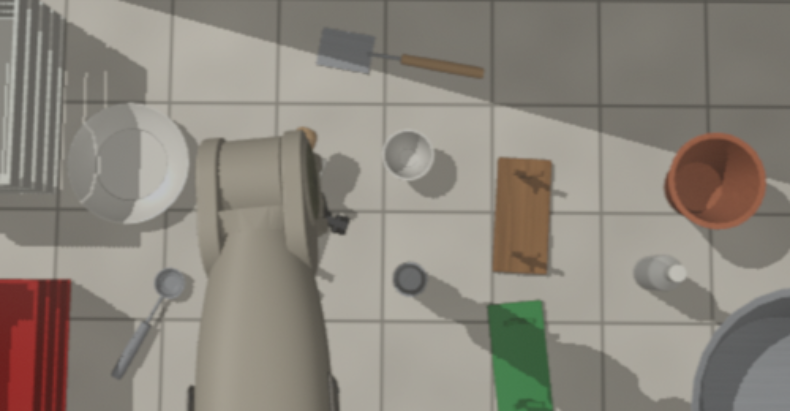

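The arm hides most of it. The bystanders are where they were. Move clear and repeat the numeric check.

```bash
python3 -m crank '{"travel":[[0,-0.9,-0.3],[0,-1.8,-0.6],[0,-2.7,-0.9],[0,-3.6,-1],[0,-4.5,-1]],"turn":[0,0,0,0,0]}'
python3 -m crank '{"travel":[[0,-0.9,0],[0,-0.9,0],[0,-0.9,0]],"turn":[0,0,0]}'
python3 - <<'E'
from h import *
c=shot('top','t8.png');im=c['image'].astype(int);o=np.array([.5412,.211]);y=-.335
Q=np.array([[np.cos(y),-np.sin(y)],[np.sin(y),np.cos(y)]])
m=(im[...,0]-im[...,2]>25)
xs=np.array([(w(c,(u,v),.065)[:2]-o)@Q for v,u in zip(*np.nonzero(m))])
xs=xs[(abs(xs[:,1])<.03)&(abs(xs[:,0])<.2)];print(len(xs),xs.min(0),xs.max(0))
for a in np.arange(-.1,.15,.01):
    k=xs[(xs[:,0]>=a)&(xs[:,0]<a+.01)]
    if len(k):print(round(a,2),len(k),k[:,1].min().round(3),k[:,1].max().round(3))
E
```

```text
clock: 26.1
tcp_pos: [0.4691, -0.0202, 0.2059]
orientation: [0.001, 0.166, 0.986, 0.028]
wrist_force: [1.1, -0.8, -0.0]
finger_gap: 0.0499
clock: 26.35
tcp_pos: [0.4566, -0.0546, 0.2026]
orientation: [-0.0, 0.169, 0.985, 0.028]
wrist_force: [-0.8, 0.4, 0.1]
finger_gap: 0.0502
939 [-0.0847464  -0.01738547] [0.1380348  0.02044521]
-0.09 18 -0.01 0.014
-0.08 39 -0.01 0.013
-0.07 36 -0.01 0.014
-0.06 32 -0.007 0.013
-0.05 38 -0.009 0.013
-0.04 39 -0.011 0.013
-0.03 39 -0.01 0.013
-0.02 40 -0.011 0.013
-0.01 39 -0.01 0.013
-0.0 39 -0.011 0.014
0.01 40 -0.01 0.013
0.02 39 -0.01 0.014
0.03 39 -0.011 0.013
0.04 37 -0.011 0.013
0.05 31 -0.007 0.011
0.06 37 -0.01 0.013
0.07 38 -0.01 0.013
0.08 48 -0.015 0.017
0.09 56 -0.016 0.019
0.1 60 -0.017 0.02
0.11 60 -0.017 0.02
0.12 58 -0.017 0.02
0.13 37 -0.013 0.017
```

```bash
python3 -c "
from workcell import *
print(hand_in())"
```

```text
the job is handed in; nothing more can be done
None
```

The pestle is in the clip rack with both clips round the handle and its tail on the keeper's end wall. I handed the job in at about 26 s; no verdict is reported.

**What I did:**
- My first grasp could not reach the rack: joint 6 hit its limit on the way and left the tool tilted about 3°. I set the pestle back on the stand and took it again with the tool half turned.
- I felt contact with the handle's axis at about 84 mm and pressed it down to about 64 mm. The wrist reading while pressing peaked at about 8.5 N, roughly 10.6 N net of the pestle's weight.
- I released it so the clips could seat it, regripped at 25 N and slid it in. The push stalled against the wall at about 8 N.

**Last checks:**
- **Depth:** in the top view the head tip is at rack x ≈ 138–139 mm, and home is 140 mm. The head starts at about +80 mm, as it should, which puts the origin at about -12.5 to -14.5 mm, inside the window.
- **Alignment:** the axis is parallel to the rack and within about 2 mm of its centre line.
- **Clips:** the camera crops show the jaws closed round the handle. I could not read the jaw angles or pad travel directly.
- **Bystanders:** the other things that could be seen in the top view appear unmoved; the gripper is open and clear.
- **Disagreement:** the wrist view taken while the tool was tilted differed from the other views by a few mm for the rack, so I left it out of the final fit.

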